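# Pull-test the contacts of a power outlet

## Task

Check that the capped outlet of the sloped power box still grips: take off its yellow dust cap and put the cap in the steel dish, then plug the spring pull tester from the red caddy squarely and fully home in that outlet. Pull the tester's T-handle straight out until the green band shows at the top of the blue case but no red, keep it there for a good second, and ease it gently all the way back before letting go of it. Leave the tester plugged fully home and do not disturb the other things.

Things in the scene. Friction and masses are not known exactly. Their poses are not given: they have to be found in the camera images.
- power_box: Fixed orange and grey power box, 172 mm deep (x), 242 mm wide (y), 131 mm high. Origin under it on the bench, below the middle of its sloped face. The face is 48 mm high at the front and rises 32 deg towards the box's +x. Three outlet modules 70 mm wide stand side by side along y (pitch 72 mm) in any order: the capped one, the charger block's and the timer's.
- module_usb: Module of the power box with a fixed white charger block (64 mm up the slope, 46 mm across) that stands 46 mm proud of the sloped face. Origin on the bench below the block's middle at the face (88 mm up); axes as the box's. Leave alone.
- module_timer: Module of the power box with a fixed round black and white timer (52 mm diameter) that stands 50 mm proud of the sloped face. Origin on the bench below the timer's middle at the face (88 mm up); axes as the box's. Leave alone.
- outlet: The free outlet, blue surround, fixed in the face. Origin: centre of its mouth. z: outward normal (32 deg from vertical, leaning to the box's -x), x up the slope. Hole 42 (x) by 26 (y) by 26 mm deep, 3 mm chamfer. A sprung contact in its upslope wall resists the plug (10 to 20 N to push it home), then snaps behind its foot and holds the seated plug against more than 10 N of pull along z.
- cap: Yellow plastic dust cap, 40 g, loose in the outlet's mouth, axes along the outlet's. Origin: centre of its underside, 6 mm inside the mouth. Shank 36 x 22 x 6 mm, flange 50 x 32 mm (z = 6 to 10 mm, resting on the face), grip fin 40 mm (x) by 14 mm (y) from z = 10 to 40 mm. Lifts out freely along z.
- tester: Spring pull tester, 205 g (varies 30%), stands upright in a caddy compartment. Origin: centre of its plug's underside, z along its axis. Plug 40 (x) by 24 (y), z = 0 to 24 mm, tapered foot; black flange 52 x 34, z = 24 to 30, sits on the face when home; blue case 36 x 28, z = 30 to 78; neck; white T-bar 50 (x) by 14 (y), z = 92 to 114 at rest. Fits with x along the outlet's x, either way round.
- plug_seat (a point): Point on the tester's axis in the plane of the flange's underside, 24 mm above its origin; it coincides with the outlet's origin when the plug is fully home.
- tester_grip (a point): Middle of the T-handle bar, on the axis, 104 mm above the tester's origin with the spring at rest; moves with the handle. The tester may be carried and pushed home by the bar; its own weight draws the handle out a few mm.
- pull (a joint): How far the T-handle is drawn out of the case along the tester's z, in m: 0 at rest, 0.032 at the stop. Spring: 1 N at the start plus 0.25 N per mm. The 13 mm thick rod that comes out below the neck is white up to 14 mm of draw, then green from 14 to 20 mm, then red: 17 mm (about 5 N) is the middle of the green.
- caddy: Fixed red open caddy, 82 mm (x) by 226 mm (y) by 55 mm high, walls and floor 5 mm, two dividers making three compartments in a row along y (centres about 74 mm apart) that hold the tester, the spray can and the jar in any order. Origin at the centre of its underside.
- dish: Fixed round steel dish, 124 mm across the rim, 100 mm across the bottom, 28 mm high, 3 mm wall, floor 5 mm thick. Origin at the centre of its underside.
- spray_can: Blue and steel spray can, 48 mm diameter, 125 mm tall, stands in the caddy; origin at the centre of its underside. Leave alone.
- grease_jar: Amber jar with black lid, 52 mm diameter, 85 mm tall, stands in the caddy; origin at the centre of its underside. Leave alone.
- green_bottle: Green glass bottle, 56 mm diameter, 170 mm tall, stands on the bench between box and caddy; origin at the centre of its underside. Leave alone.
- tape_roll: Yellow tape roll, 90 mm diameter, 25 mm high, lying on the bench; origin at the centre of its underside. Leave alone.
- screwdriver: Screwdriver with red handle, lying on the bench along its x; origin under it. Leave alone.
- screw_jar: Clear jar with red lid, 64 mm diameter, 80 mm tall, at the back of the bench; origin at the centre of its underside. Leave alone.
- battery_pack: Black and orange tool battery, 70 x 50 x 52 mm, at the back of the bench; origin at the centre of its underside. Leave alone.

How it is judged:
On the way, in this order (a step that is already met when the one before it is completed fails the run):
1. the dust cap is in the dish (horizontal distance between cap and dish below 0.055 m and height (world z) of cap below 0.045 m and linear speed of cap below 0.03 m/s), for 0.2 s.
2. the tester is plugged squarely and fully home in the outlet, handle in (z of plug_seat in the frame of outlet between -0.003 and 0.0025 m and distance between plug_seat and outlet below 0.005 m and angle between the z axis of tester and the z axis of outlet, either way round below 0.07 rad and value of joint pull below 0.006 m), for 0.2 s.
3. with the plug home, the handle is drawn into the green band and kept there (z of plug_seat in the frame of outlet between -0.003 and 0.0025 m and distance between plug_seat and outlet below 0.005 m and angle between the z axis of tester and the z axis of outlet, either way round below 0.07 rad and value of joint pull between 0.0135 and 0.0205 m), for 0.8 s.
4. with the plug home, the fingers ease the handle back in before they let go of it (all of step 2 and contact force between the fingers and tester above 1 N), for 0.1 s.
At the end, for the whole second after the job is handed in: The cap lies at rest in the dish (within 55 mm of its centre, below its rim height or nearly so); the tester is plugged fully home in the outlet (flange within 2.5 mm of the face, axis within 4 deg of the outlet's) and at rest, with its handle back in (drawn less than 3 mm) (all of step 1 and z of plug_seat in the frame of outlet between -0.003 and 0.0025 m and distance between plug_seat and outlet below 0.005 m and angle between the z axis of tester and the z axis of outlet, either way round below 0.07 rad and value of joint pull below 0.003 m and linear speed of tester below 0.02 m/s); the robot touches nothing.
It fails at once if the handle is drawn well into the red (more than 23 mm) (value of joint pull above 0.023 m).
It fails at once if the handle snaps back (faster than 0.3 m/s) (velocity of joint pull below -0.3 m/s).
It fails at once if a bystander is pushed more than 30 mm or knocked over (distance of any of spray_can, grease_jar, green_bottle, tape_roll, screwdriver, screw_jar, battery_pack from where it was at the start of the episode above 0.03 m or angle between any of spray_can, grease_jar, green_bottle, screw_jar, battery_pack's own z axis and vertical above 0.5 rad).
It also fails if it takes over 72 s, if anything falls off the work surface, if the arm or the gripper's body presses on something with over 40 N, if the wrist force passes 120 N, or if a joint passes its speed limit or range.

## Robot

A 6-joint arm with a two-finger parallel gripper is mounted at the origin on the work surface. World frame = base frame: x ahead of the robot, y to its left, z up, the work surface at z = 0. Lengths are in m, angles in rad, forces in N, time in s.
With the tool pointing down it reaches from about 0.4 to 0.825 m from the base axis. Payload 7 kg.
Tool frame: the origin (TCP) lies midway between the tips of the shut fingers; the grasp point (between the pads) lies arm.hold_point_z behind it (arm.hold_point_z is the distance from the TCP to the grasp point, in m); z points along the fingers, y is the line along which they close (so a half turn about z gives the same grasp; the last joint's range is limited). The gripper opens to 88 mm and grips with 3 to 60 N. Pads are 19 mm wide; open, the fingers measure 130 mm over their backs; the gripper's body (78 mm by 193 mm) begins 47 mm behind the grasp point.
Start: joints at [1.576, 0.359, 0.012, 0, -1.224, -0.288], TCP at [0.188, 0.648, 0.227] pointing down, gripper open.
Joint ranges: [-3.07, 3.07], [-1.43, 2.12], [-1.02, 1.25], [-3.03, 1.67], [-3.05, -0], [-3.03, 3.03]. Speed limits (rad/s): [2.39, 2.39, 3.01, 3.14, 3.14, 3.14].

## Interface

Orientations are given as [roll, pitch, yaw] about the fixed x, y, z axes, in that order (R = Rz(yaw) Ry(pitch) Rx(roll)).
In Python, from station import arm gives the robot as it stands.
- The arm moves only by the shell command python3 -m crank 'ROWS' [OPENING] [FORCE]. ROWS is JSON, a list that holds one entry, the list of rows, each a list of 4 numbers: the shift along the tool's x, y, z in units of 25 mm (1.0 is 25 mm), then the turn about the tool's z in units of 5 degrees (1.0 is 5 degrees). A call has 1 to 12 rows; each row is the pose to reach, as a shift and turn from the pose commanded when the call began, along the tool's axes at that moment; what a row does not reach only later rows make up. A row lasts 1/8 s, in which the tool goes at most 62.5 mm and 10.7 degrees, less where a joint would pass 70% of its speed; a pose out of reach is approached as far as the arm can. A call with a gripper value outside its range is refused whole. OPENING is the closure, from 0 (fully open) to 1 (shut), set as the call begins (- or left out, the last holds). The fingers move at their own pace and stop on an object; FORCE is the grip in N (left out, the last holds). Time passes only in rows, so rows that repeat a pose let the fingers close. It gives the time, the measured TCP pose, the force, the opening and the grip force at its end, in the units of the state.
- arm.get_state(): the state, without advancing time (a new reading comes with each control period).
- arm.grab_frame(name): name is "scene" or "side" or "wrist"; returns (picture, depth): 420x560x3 uint8, red, green, blue; 420x560 float32, m along the optical axis (not along the pixel's ray), 0 where there is no reading.
- arm.get_calibration(name): a dict with "mtx" (3x3 intrinsics, pixels), "R" (3x3) and "t" (3): a world point X has camera coordinates R X + t; the wrist camera has in their place "mount" (4x4, takes a point from camera to tool coordinates, whose origin is the TCP and whose axes are the flange's). Camera axes: x right, y down, z forward; pixel columns grow to the right and rows downward; lengths in m; the calibration is good to about 2 mm. A picture is of the moment at which its call begins: read the wrist's pose just before it. get_calibration takes no time and is no camera call.
- arm.job_done(): hands the job in; it is judged then, once.
Trained networks look in the newest picture that a camera, given by its name, has taken for a name from the list of things; names that differ only in an ending like _2 or _b are one class to them, and where a whole thing is asked for, a point or a joint stands for the part that bears it (a point fixed in the world has none). Each returns a list of dicts, best first, with "score" (0 to 1); they miss things now and then, are a little off and sometimes report something else, mostly with a low value. They report only what shows in the picture. A call takes as long as a camera call.
- arm.recognise(thing, camera): "extent" ([left, top, width, height] in pixels, round what is visible of it).
- arm.trace(thing, camera): "mask" (420x560 bool, what is visible of it) and "extent" ([left, top, width, height] in pixels, round what is visible of it).
The state is a dict: "t": time; "q": joint angles; "qd": joint speeds; "joint_efforts": joint torques, N m; "eef_pos": TCP position; "ee_rot": TCP orientation; "force": force on the tool from outside, world axes, zero at the start; "moment": the same for the moment, N m; "width": finger opening in m; "gripper_force": force on a finger pad.
Only numpy, scipy, OpenCV 4.12 (cv2) and the standard library are available. Lean on these libraries where they do the work, as an engineer would, in place of code of your own. Each camera call takes 0.05 s, during which the arm holds its last target. There are 200 camera calls.

## Working session

There is one attempt and no reset: what is moved stays moved. The work goes in short steps, Python scripts to look and compute and a shell command to move; the robot and the scene stay as the last step left them, time stands still between calls to the robot, and variables do not carry over. Pictures are saved under pics/ and viewed, at most 10 in all, crops included, and the job is handed in when it is done.

```bash
ls; mkdir -p pics
python3 - <<'E'
from station import arm
import cv2,numpy as np
print(arm.hold_point_z, arm.get_state())
for n in ("scene","side","wrist"):
    p,d=arm.grab_frame(n); cv2.imwrite(f"pics/{n}0.png",p[:,:,::-1]); np.savez(f"/tmp/{n}0.npz",p=p,d=d)
    c=arm.get_calibration(n); print(n,c)
a=[cv2.imread(f"pics/{n}0.png") for n in ("scene","side")]
E
```

```text
pics
0.0188 {'t': 0.0, 'q': array([ 1.57609145e+00,  3.59385744e-01,  1.10784417e-02, -3.39373812e-04,
       -1.22412388e+00, -2.88098865e-01]), 'qd': array([ 0.00142429,  0.00037243, -0.00169456, -0.00010962, -0.00044257,
        0.00149976]), 'joint_efforts': array([ 2.82479086e-04, -5.82724750e+01,  2.93055439e+01,  6.99741125e+00,
        6.92023285e-03, -1.56121405e-04]), 'eef_pos': array([0.18825228, 0.64770959, 0.2256339 ]), 'ee_rot': array([ 3.13993453e+00, -1.58667098e-04, -2.82919178e-01]), 'force': array([-0.33305714,  0.19090622, -0.747965  ]), 'moment': array([ 0.03283543, -0.00891432,  0.03763602]), 'gripper_force': 0.0, 'width': 0.08776513543156707}
scene {'mtx': array([[440.8768757 ,   0.        , 291.53415009],
       [  0.        , 440.8768757 , 216.14103692],
       [  0.        ,   0.        ,   1.        ]]), 'R': array([[ 0.55374156,  0.83268759,  0.00129146],
       [ 0.45801135, -0.30328392, -0.83561023],
       [-0.69541059,  0.46330362, -0.54932128]]), 't': array([-0.30954121, -0.17684335,  1.4761202 ])}
side {'mtx': array([[390.45031501,   0.        , 280.49577911],
       [  0.        , 390.45031501, 206.88463913],
       [  0.        ,   0.        ,   1.        ]]), 'R': array([[ 0.85563922, -0.51737305,  0.01437549],
       [-0.32614667, -0.56053659, -0.76120108],
       [ 0.40188291,  0.64662498, -0.64835659]]), 't': array([-0.46986778,  0.25506301,  0.74045616])}
wrist {'mtx': array([[371.75469468,   0.        , 275.117185  ],
       [  0.        , 371.75469468, 214.16197604],
       [  0.        ,   0.        ,   1.        ]]), 'mount': array([[ 3.00499322e-04, -9.59865661e-01, -2.80460021e-01,
         7.56503765e-02],
       [ 9.99999949e-01,  3.19987501e-04, -2.36957385e-05,
         4.95458478e-05],
       [ 1.12488427e-04, -2.80459999e-01,  9.59865707e-01,
        -1.57314399e-01],
       [ 0.00000000e+00,  0.00000000e+00,  0.00000000e+00,
         1.00000000e+00]])}
```

View pics/scene0.png

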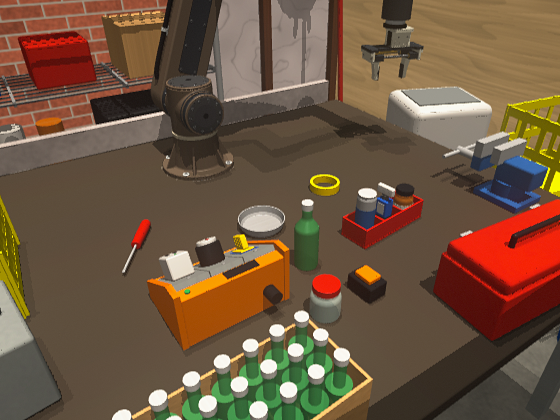

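View pics/side0.png

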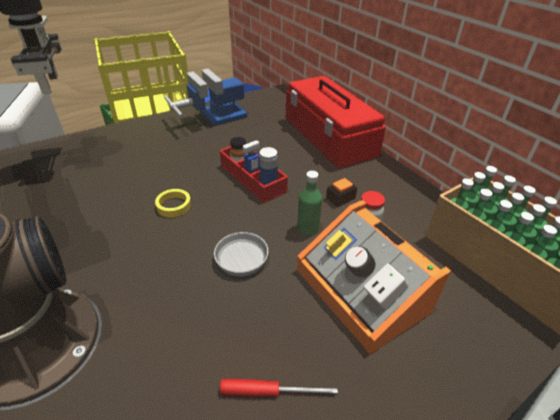

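Both views show the capped outlet (cap at scene (240,243), side (338,242)) beside the timer, the dish in front, and the tester in the middle compartment of the caddy, between the spray can and the jar. Next I'll localise them.

```bash
cat > h.py <<'E'
from station import arm
import numpy as np, cv2
from scipy.spatial.transform import Rotation as Ro
def campose(n,st=None):
    c=arm.get_calibration(n)
    if n!="wrist": return c["mtx"],c["R"].T,-c["R"].T@c["t"]
    R=Ro.from_euler("xyz",st["ee_rot"]).as_matrix(); m=c["mount"]
    return c["mtx"],R@m[:3,:3],R@m[:3,3]+st["eef_pos"]
def cloud(n,d,st=None):
    K,R,t=campose(n,st); v,u=np.mgrid[:420,:560]
    P=np.stack([(u-K[0,2])/K[0,0]*d,(v-K[1,2])/K[1,1]*d,d],-1)@R.T+t
    P[d<=0]=np.nan; return P
def proj(n,X,st=None):
    K,R,t=campose(n,st); p=(np.atleast_2d(X)-t)@R@K.T; return p[:,:2]/p[:,2:]
def mask(thing,n):
    r=arm.trace(thing,n); return (r[0]["mask"],r[0]["score"],r[0]["extent"]) if r else (None,0,None)
E
python3 - <<'E'
from h import *
np.set_printoptions(precision=4,suppress=True)
out={}
for n in ("scene","side"):
    p,d=arm.grab_frame(n); P=cloud(n,d); out[n+"_P"]=P; out[n+"_p"]=p
    for th in ("cap","outlet","power_box","module_usb","module_timer","tester","caddy","dish","green_bottle","spray_can","grease_jar"):
        m,s,e=mask(th,n)
        if m is None: print(n,th,None); continue
        Q=P[m]; Q=Q[np.isfinite(Q[:,0])]; out[n+"_"+th]=m
        print(n,th,round(s,2),e,len(Q),"med",np.median(Q,0),"lo",np.percentile(Q,3,axis=0),"hi",np.percentile(Q,97,axis=0))
np.savez("/tmp/m.npz",**out)
E
```

```text
scene cap 0.64 [231.4, 238.4, 18.8, 14.1] 236 med [ 0.6041 -0.159   0.1043] lo [ 0.5728 -0.1685  0.0792] hi [ 0.6227 -0.1428  0.1237]
scene outlet 0.93 [227.0, 246.7, 48.8, 12.8] 449 med [ 0.6603 -0.1567  0.1179] lo [ 0.5632 -0.1861  0.0627] hi [ 0.6726 -0.1193  0.1262]
scene power_box 0.8 [143.2, 241.1, 146.7, 105.9] 7558 med [ 0.7039 -0.2483  0.0769] lo [ 0.5917 -0.3457  0.0069] hi [ 0.7107 -0.11    0.1277]
scene module_usb 0.76 [159.3, 252.8, 52.2, 37.5] 1180 med [ 0.6268 -0.3009  0.1212] lo [ 0.5794 -0.3231  0.0885] hi [ 0.6756 -0.267   0.1418]
scene module_timer 0.64 [191.6, 236.9, 52.5, 38.0] 1104 med [ 0.6179 -0.2301  0.1192] lo [ 0.5779 -0.2556  0.0759] hi [ 0.6736 -0.1905  0.1377]
scene tester 0.87 [375.8, 179.9, 19.0, 40.5] 560 med [0.6151 0.2461 0.0783] lo [0.5816 0.2208 0.0332] hi [0.6366 0.2941 0.1192]
scene caddy 0.88 [340.6, 200.8, 81.9, 46.9] 1639 med [0.6436 0.2062 0.0336] lo [0.5827 0.1385 0.0029] hi [0.6609 0.3622 0.0552]
scene dish 0.67 [240.2, 205.9, 45.5, 33.3] 1173 med [ 0.425  -0.0099  0.0095] lo [ 0.38   -0.0701  0.0032] hi [0.4953 0.0411 0.0282]
scene green_
[... 1174 characters left out ...]
0.2385 0.0362] hi [0.6213 0.2596 0.1188]
side caddy 0.89 [219.3, 144.5, 71.0, 57.9] 1379 med [0.5776 0.203  0.0339] lo [0.5556 0.1403 0.001 ] hi [0.6557 0.3613 0.0552]
side dish 0.74 [216.9, 236.5, 50.2, 39.9] 1838 med [ 0.4379 -0.0041  0.006 ] lo [ 0.3829 -0.0704  0.0025] hi [0.4906 0.0434 0.0276]
side green_bottle 0.55 [297.8, 168.1, 24.1, 66.5] 1190 med [ 0.6149 -0.0196  0.0882] lo [ 0.5988 -0.0325  0.0077] hi [0.6418 0.0049 0.1697]
side spray_can 0.57 [259.3, 149.0, 15.0, 39.0] 614 med [0.6083 0.1634 0.0976] lo [0.5929 0.1544 0.0424] hi [0.6365 0.1945 0.1307]
side grease_jar 0.84 [231.8, 137.3, 12.9, 25.8] 324 med [0.5905 0.3164 0.0761] lo [0.5767 0.3007 0.0401] hi [0.6174 0.3458 0.0923]
```

Run:
```python
from h import *
np.set_printoptions(precision=4,suppress=True)
z=np.load("/tmp/m.npz")
for n in ("scene","side"):
    P=z[n+"_P"]
    # face plane: RANSAC on box-ish region
    A=P.reshape(-1,3); A=A[np.isfinite(A[:,0])]
    A=A[(A[:,0]>.5)&(A[:,0]<.75)&(A[:,1]>-.37)&(A[:,1]<-.09)&(A[:,2]>.03)&(A[:,2]<.14)]
    rng=np.random.default_rng(0); best=0
    for _ in range(3000):
        q=A[rng.choice(len(A),3,False)]; nn=np.cross(q[1]-q[0],q[2]-q[0]); L=np.linalg.norm(nn)
        if L<1e-5: continue
        nn=nn/L*np.sign(nn[2]); 
        if abs(nn[2]-np.cos(np.radians(32)))>.06: continue
        i=abs((A-q[0])@nn)<.002
        if i.sum()>best: best=i.sum(); I=i
    F=A[I]; c=F.mean(0); nn=np.linalg.svd(F-c)[2][2]; nn*=np.sign(nn[2])
    print(n,"face",best,c,"n",nn,"tilt",np.degrees(np.arccos(nn[2])),"yaw",np.degrees(np.arctan2(-nn[1],-nn[0])))
    # box rect
    b=A[:,:2]; r=cv2.minAreaRect((b*1000).astype(np.float32)); print("rect",r)
    # cap
    C=P[z[n+"_cap"]]; h=(C-c)@nn; T=C[(h>.028)&(h<.04)]; print("cap top",len(T),T.mean(0),(T-c).dot(nn).mean(), cv2.minAreaRect((T[:,:2]*1000).astype(np.float32)))
    # tester
    Q=P[z[n+"_tester"]]; T=Q[(Q[:,2]>.111)&(Q[:,2]<.13)]; print("tester top",len(T),T.mean(0),cv2.minAreaRect((T[:,:2]*1000).astype(np.float32)))
    # caddy rim
    Q=P[z[n+"_caddy"]]; T=Q[(Q[:,2]>.052)&(Q[:,2]<.058)]; print("caddy rim",len(T),cv2.minAreaRect((T[:,:2]*1000).astype(np.float32)))
    Q=P[z[n+"_dish"]]; T=Q[(Q[:,2]>.024)&(Q[:,2]<.032)]; print("dish rim",len(T),cv2.minEnclosingCircle((T[:,:2]*1000).astype(np.float32)))
a=z["scene_p"][170:250,330:430,::-1]; b=z["side_p"][120:200,210:310,::-1]; c=z["scene_p"][220:300,180:280,::-1]; d=z["side_p"][205:285,300:400,::-1]
cv2.imwrite("pics/crop1.png",np.vstack([np.hstack([cv2.resize(x,(400,300),interpolation=2) for x in y]) for y in((a,b),(c,d))]))
```

```text
scene face 950 [ 0.6319 -0.2236  0.104 ] n [-0.521  -0.0241  0.8532] tilt 31.437310405298863 yaw 2.646565762157988
rect ((634.9224853515625, -223.99795532226562), (204.0072021484375, 244.5099334716797), 1.1102908849716187)
cap top 38 [ 0.5915 -0.1566  0.1177] 0.03108514335521314 ((588.1345825195312, -155.84938049316406), (33.5190315246582, 12.8861722946167), 4.462242603302002)
tester top 95 [0.6113 0.2486 0.1165] ((624.7643432617188, 234.39312744140625), (41.05009460449219, 84.7253189086914), 43.46819305419922)
caddy rim 199 ((611.1640625, 252.0819549560547), (83.5375747680664, 227.46266174316406), 5.175483703613281)
dish rim 189 ((437.42041015625, -13.82217025756836), 64.30272674560547)
side face 5024 [ 0.5998 -0.2309  0.0841] n [-0.5305 -0.0153  0.8475] tilt 32.05556306288303 yaw 1.6559994891885446
rect ((616.898193359375, -222.5002899169922), (175.9086456298828, 244.70693969726562), 1.5389587879180908)
cap top 132 [ 0.5836 -0.154   0.1141] 0.032877945681220544 ((584.0479736328125, -153.0701446533203), (15.279572486877441, 34.746612548828125), 87.22459411621094)
tester top 59 [0.6036 0.2504 0.1164] ((604.0154418945312, 251.39813232421875), (43.80022048950195, 10.708044052124023), 7.320460319519043)
caddy rim 174 ((605.9826049804688, 254.7053680419922), (83.43328094482422, 230.87503051757812), 7.069820880889893)
dish rim 218 ((435.3351745605469, -13.207064628601074), 62.33963394165039)
```

View pics/crop1.png

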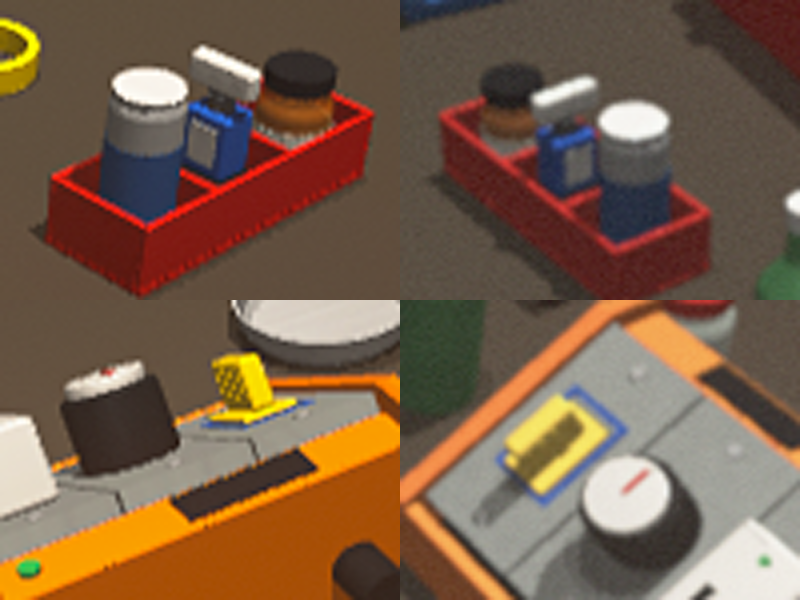

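The crops confirm that the T-bar and the cap fin both run nearly along world x (caddy yaw about 7°, box yaw about 1.7°). I'll add a helper that turns targets into row units, then hover over the cap.

```bash
cat >> h.py <<'E'
np.set_printoptions(precision=4,suppress=True)
def to(tcp,yawdeg):
    st=arm.get_state(); R=Ro.from_euler("xyz",st["ee_rot"]).as_matrix()
    s=R.T@(np.array(tcp)-st["eef_pos"])/.025; dy=yawdeg-np.degrees(st["ee_rot"][2])
    return np.round(np.append(s,-dy/5),2)
E
python3 - <<'E'
from h import *
print(to([.44,.30,.30],1.7)); print(to([.575,-.155,.28],1.7))
E
```

```text
[13.55 10.56 -2.94 -3.58]
[23.82 26.53 -2.14 -3.58]
```

```bash
python3 -m crank '[[[1,1,-2.9,0],[13.5,10.5,-2.9,-3.6],[13.5,10.5,-2.9,-3.6],[13.5,10.5,-2.9,-3.6],[13.5,10.5,-2.9,-3.6],[13.5,10.5,-2.9,-3.6],[13.5,10.5,-2.9,-3.6],[23.8,26.5,-2.1,-3.6],[23.8,26.5,-2.1,-3.6],[23.8,26.5,-2.1,-3.6],[23.8,26.5,-2.1,-3.6],[23.8,26.5,-2.1,-3.6]]]' 0.6 20; python3 -c "
from h import *
print(to([.575,-.155,.28],1.7))"
```

```text
t: 2.85
eef_pos: [0.5186, 0.0229, 0.2866]
ee_rot: [-3.141, -0.001, 0.032]
force: [1.3, 0.3, -0.1]
width: 0.035
gripper_force: 0.0
[2.03 7.19 0.26 0.02]
```

```bash
python3 -m crank '[[[2,7.2,0.2,0],[2,7.2,0.2,0],[2,7.2,0.2,0],[2,7.2,0.2,0],[2,7.2,0.2,0],[2,7.2,0.2,0],[2,7.2,0.2,0]]]'
python3 - <<'E'
from h import *
st=arm.get_state(); p,d=arm.grab_frame("wrist"); P=cloud("wrist",d,st); np.savez("/tmp/w1.npz",P=P,p=p)
out=p[:,:,::-1].copy()
for th in("cap","outlet"):
    m,s,e=mask(th,"wrist"); print(th,s,e)
    if m is None: continue
    if th=="cap": M=m
    Q=P[m]; Q=Q[np.isfinite(Q[:,0])]; print(np.median(Q,0),Q.min(0),Q.max(0))
    c=cv2.findContours(m.astype(np.uint8),0,2)[0]; cv2.drawContours(out,c,-1,(255,0,255),1)
cv2.imwrite("pics/w1.png",out)
A=P.reshape(-1,3); A=A[np.isfinite(A[:,0])]; n0=np.array([-np.sin(.5585),-.016,np.cos(.5585)]); c0=np.array([.5998,-.2309,.0841])
I=abs((A-c0)@n0)<.012; I&=(A[:,1]>-.34)&(A[:,1]<-.11)&(A[:,0]>.54)&(A[:,0]<.66); F=A[I]
for _ in range(6):
    c=F.mean(0); n=np.linalg.svd(F-c,full_matrices=False)[2][2]; n*=np.sign(n[2]); F=A[I][abs((A[I]-c)@n)<.0025]
print("face",len(F),c,n,np.degrees(np.arccos(n[2])),"yaw",np.degrees(np.arctan2(-n[1],-n[0])),"plane z at .6,-.155:",c[2]-(n[0]*(.6-c[0])+n[1]*(-.155-c[1]))/n[2])
Q=P[M]; h=(Q-c)@n; print(np.percentile(h,[1,10,50,90,99]))
for lo,hi in((.028,.04),(.0,.008)):
    T=Q[(h>lo)&(h<hi)]; 
    x=np.cross([0,1,0],n); x/=np.linalg.norm(x); y=np.cross(n,x)
    uv=np.c_[(T-c)@x,(T-c)@y]*1000; r=cv2.minAreaRect(uv.astype(np.float32)); w=c+x*r[0][0]/1000+y*r[0][1]/1000
    print(len(T),r,"centre on face",w)
E
```

```text
t: 3.72
eef_pos: [0.5739, -0.1522, 0.2817]
ee_rot: [-3.142, -0.001, 0.033]
force: [-0.6, 0.1, -0.2]
width: 0.0349
gripper_force: 0.0
cap 0.72 [258.7, 140.0, 39.1, 59.1]
[ 0.6002 -0.1517  0.1029] [ 0.5626 -0.1678  0.0612] [ 0.6214 -0.1351  0.1248]
outlet 0.76 [233.1, 79.7, 85.6, 131.1]
[ 0.632  -0.151   0.1052] [ 0.5385 -0.1922  0.0134] [ 0.672  -0.1156  0.127 ]
face 16445 [ 0.621  -0.2077  0.0973] [-0.5293 -0.0158  0.8483] 31.975772012889102 yaw 1.7106335626522082 plane z at .6,-.155: 0.08520003925462993
[nan nan nan nan nan]
583 ((-22.29439353942871, 56.05928421020508), (40.27277374267578, 15.125741958618164), 0.6733821034431458) centre on face [ 0.6016 -0.1516  0.0863]
848 ((-25.857166290283203, 55.798927307128906), (58.56912612915039, 31.88189697265625), 2.0407402515411377) centre on face [ 0.5986 -0.1519  0.0844]
```

View pics/w1.png

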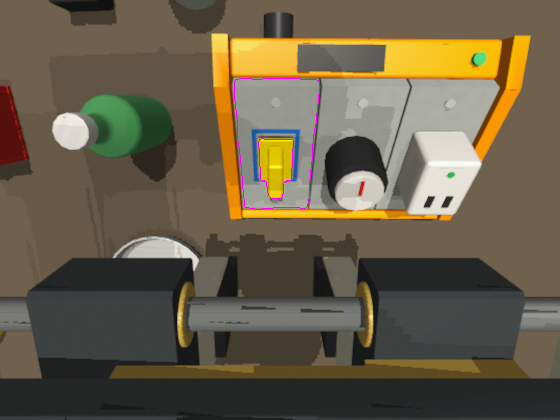

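Fin at wrist px (275,168), aligned with the tool; the fitted face tilt is 31.98°, yaw 1.7°.

```bash
python3 -c "
from h import *
print(to([.585,-.152,.089],1.7))"
```

```text
[ 0.44 -0.01  7.7   0.03]
```

```bash
python3 -m crank '[[[0.44,0,2,0],[0.44,0,4,0],[0.44,0,5.5,0],[0.44,0,6.5,0],[0.44,0,7.2,0],[0.44,0,7.6,0],[0.44,0,7.68,0],[0.44,0,7.68,0]]]' && python3 -m crank '[[[0,0,0,0],[0,0,0,0],[0,0,0,0],[0,0,0,0]]]' 1 15
```

```text
t: 4.88
eef_pos: [0.5854, -0.1531, 0.0899]
ee_rot: [3.141, -0.001, 0.032]
force: [-0.4, 0.3, -0.3]
width: 0.0353
gripper_force: 0.0
t: 5.38
eef_pos: [0.585, -0.1531, 0.0896]
ee_rot: [3.142, -0.001, 0.032]
force: [-1.3, 0.5, 2.7]
width: 0.0141
gripper_force: 15.0
```

```bash
python3 -m crank '[[[-0.16,0,-0.25,0],[-0.32,0,-0.5,0],[-0.64,0,-1,0],[-1.2,0,-2,0],[-1.2,0,-3,0],[-1.2,0,-3,0]]]'; python3 -c "
from h import *
print(to([.437,-.0135,.17],1.7),to([.437,-.0135,.045],1.7))
p,d=arm.grab_frame('wrist');P=cloud('wrist',d,arm.get_state()); cv2.imwrite('pics/w2.png',p[:,:,::-1])
m,s,e=mask('cap','wrist');print(s,e)
if m is not None: print(np.nanmedian(P[m],0),np.nanmin(P[m],0),np.nanmax(P[m],0))"
```

```text
t: 6.12
eef_pos: [0.5556, -0.1542, 0.1673]
ee_rot: [3.141, -0.005, 0.032]
force: [0.8, 0.9, -1.3]
width: 0.014
gripper_force: 15.0
[-4.56 -5.78 -0.13  0.02] [-4.59 -5.78  4.87  0.02]
0.79 [236.1, 203.3, 83.3, 96.5]
[ 0.5776 -0.1535  0.1788] [ 0.4992 -0.1836 -0.0024] [ 0.5924 -0.1227  0.2021]
```

Cap is in hand. Taking it to the dish.

```bash
python3 -m crank '[[[-2.5,-1.5,0,0],[-4,-3.5,0,0],[-5.2,-5.5,0,0],[-5.2,-5.78,0,0],[-5.2,-5.78,1.5,0],[-5.2,-5.78,3,0],[-5.2,-5.78,4.3,0],[-5.2,-5.78,5,0],[-5.2,-5.78,5.25,0],[-5.2,-5.78,5.3,0],[-5.2,-5.78,5.3,0]]]' && python3 -m crank '[[[0,0,0,0],[0,0,0,0],[0,0,0,0]]]' 0.6 && python3 -m crank '[[[0,0,-0.5,0],[0,0,-1.5,0],[0,0,-3.5,0],[0,0,-5.5,0],[0,0,-7.5,0],[0,0,-7.5,0]]]'
python3 - <<'E'
from h import *
for n in("scene","wrist"):
    st=arm.get_state(); p,d=arm.grab_frame(n);P=cloud(n,d,st); cv2.imwrite(f'pics/{n}3.png',p[:,:,::-1])
    for th in("cap","dish"):
        m,s,e=mask(th,n);print(n,th,s,e)
        if m is not None: print(np.nanmedian(P[m],0),np.nanmin(P[m],0),np.nanmax(P[m],0))
print(to([.604,.251,.23],7))
E
```

```text
t: 7.6
eef_pos: [0.4208, -0.0136, 0.0322]
ee_rot: [-3.141, -0.001, 0.031]
force: [-0.3, 0.2, -0.3]
width: 0.0137
gripper_force: 15.0
t: 7.98
eef_pos: [0.4206, -0.0136, 0.032]
ee_rot: [-3.141, -0.001, 0.031]
force: [-0.3, -0.7, 0.0]
width: 0.0339
gripper_force: 0.0
t: 8.72
eef_pos: [0.4225, -0.0131, 0.2241]
ee_rot: [-3.139, -0.008, 0.032]
force: [-0.4, 0.8, -1.0]
width: 0.0348
gripper_force: 0.0
scene cap 0.69 [251.6, 213.6, 17.9, 16.0]
[ 0.4559 -0.0203  0.0239] [ 0.4056 -0.0316  0.0029] [0.4705 0.0157 0.0468]
scene dish 0.89 [237.9, 206.8, 45.7, 29.9]
[ 0.4312 -0.0167  0.0129] [ 0.375  -0.076  -0.0034] [0.5008 0.0461 0.0308]
wrist cap 0.93 [259.9, 137.2, 36.4, 51.9]
[ 0.4452 -0.0129  0.0152] [ 0.4142 -0.0295  0.0032] [0.4674 0.0032 0.0463]
wrist dish 0.58 [209.5, 104.0, 133.0, 128.2]
[ 0.4332 -0.0126  0.0053] [ 0.3746 -0.0741 -0.002 ] [0.4968 0.0524 0.0298]
[  7.7  -10.36  -0.49  -1.04]
```

View pics/wrist3.png

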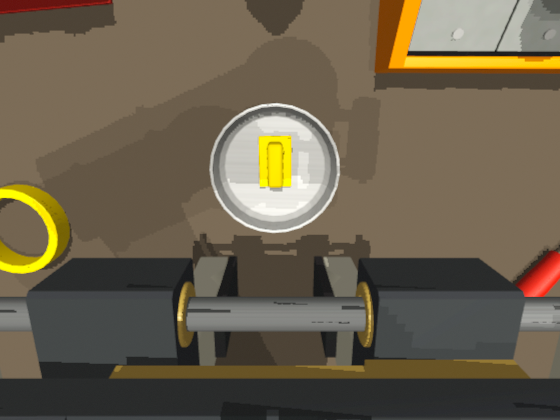

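The cap sits flat in the dish (px (275,160)). Before fetching the tester I'll look at the open outlet with the wrist camera.

```bash
python3 -m crank '[[[2,2,-1.5,0],[4,4,-1.5,0],[5.8,5.5,-1.5,0],[5.8,5.5,-1.5,0],[5.8,5.5,-1.5,0],[5.8,5.5,-1.5,0],[5.8,5.5,-1.5,0]]]'
python3 - <<'E'
from h import *
import json
st=arm.get_state(); p,d=arm.grab_frame("wrist"); P=cloud("wrist",d,st); np.savez("/tmp/w4.npz",P=P,p=p)
A=P.reshape(-1,3); A=A[np.isfinite(A[:,0])]; n=np.array([-.5293,-.0158,.8483]); c=np.array([.621,-.2077,.0973])
I=abs((A-c)@n)<.008; I&=(A[:,1]>-.34)&(A[:,1]<-.11)&(A[:,0]>.54)&(A[:,0]<.66)
F=A[I]
for _ in range(6):
    c=F.mean(0); n=np.linalg.svd(F-c,full_matrices=False)[2][2]; n*=np.sign(n[2]); F=A[I][abs((A[I]-c)@n)<.0025]
yaw=np.arctan2(-n[1],-n[0]); print(c,n,np.degrees(np.arccos(n[2])),"yaw",np.degrees(yaw))
x=np.cross([-np.sin(yaw),np.cos(yaw),0],n); y=np.cross(n,x)
# intersect pixel rays with the face plane, rectify to face coords
K,R,t=campose("wrist",st)
v,u=np.mgrid[:420,:560]; D=np.stack([(u-K[0,2])/K[0,0],(v-K[1,2])/K[1,1],np.ones(u.shape)],-1)@R.T
s=((c-t)@n)/(D@n); X=t+D*s[...,None]; r0=np.array([.6043,-.1515,.088]); r0-=n*((r0-c)@n)
a=(X-r0)@x; b=(X-r0)@y
hsv=cv2.cvtColor(p,cv2.COLOR_RGB2HSV); blue=(hsv[...,0]>100)&(hsv[...,0]<130)&(hsv[...,1]>100)&(abs(a)<.05)&(abs(b)<.05)
q=np.c_[a[blue],b[blue]]*1000; r=cv2.minAreaRect(q.astype(np.float32)); print("blue",blue.sum(),r, np.percentile(q,[2,98],axis=0))
w=r0+(x*r[0][0]+y*r[0][1])/1000; print("outlet",w)
hole=(P-r0)@n<-.01; hole&=(abs(a)<.03)&(abs(b)<.025); q=np.c_[a[hole],b[hole]]*1000; print("hole",hole.sum(),np.percentile(q,[1,99],axis=0))
r=[int(i) for i in (proj("wrist",r0,st)[0])]; print(r)
cv2.imwrite("pics/w4.png",cv2.resize(p[r[1]-50:r[1]+50,r[0]-65:r[0]+65,::-1],(780,600),interpolation=0))
E
```

```text
t: 9.9
eef_pos: [0.569, -0.1459, 0.2569]
ee_rot: [-3.142, -0.0, 0.032]
force: [0.0, 0.6, 0.3]
width: 0.0352
gripper_force: 0.0
[ 0.6201 -0.2055  0.0967] [-0.5294 -0.0154  0.8482] 31.97875059434504 yaw 1.668495458875582
blue 797 ((-1.1889877319335938, 0.3274402618408203), (42.71430587768555, 62.31875991821289), 89.96209716796875) [[-32.2563 -20.7784]
 [ 29.9008  21.4474]]
outlet [ 0.6034 -0.1512  0.0872]
hole 923 [[-12.7068 -11.9507]
 [ 21.9675  12.1671]]
[282, 153]
```

View pics/w4.png

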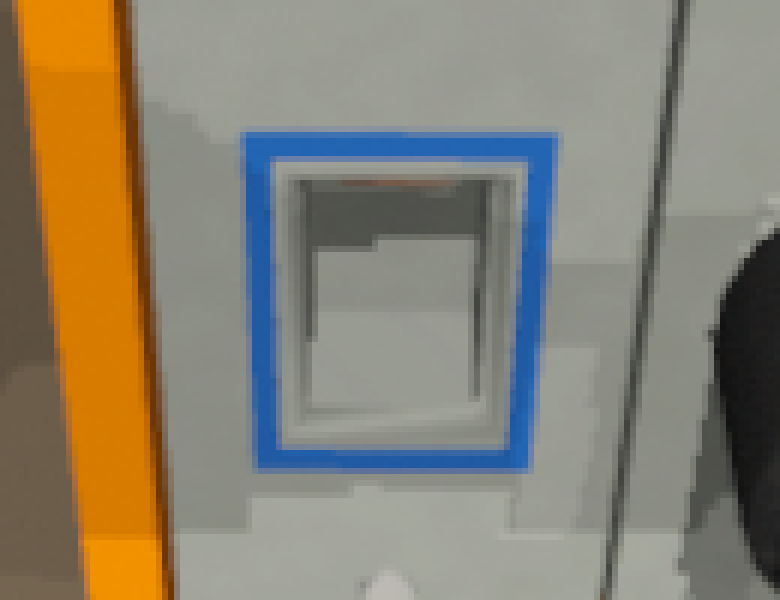

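The outlet is open: blue surround centred at about px (400,300) in the crop, i.e. (0.603,-0.151,0.087). Now to the tester.

```bash
python3 -m crank '[[[0.5,-2.5,0,0],[1,-5,0,-0.5],[1,-7.5,0,-1],[1,-10,0,-1],[0.8,-12.5,0,-1],[0.6,-15,0,-1],[0.6,-15.9,0,-1],[0.6,-15.9,0,-1],[0.6,-15.9,0,-1],[0.6,-15.9,0,-1]]]'
python3 - <<'E'
from h import *
st=arm.get_state(); p,d=arm.grab_frame("wrist"); P=cloud("wrist",d,st); np.savez("/tmp/w5.npz",P=P,p=p)
out=p[:,:,::-1].copy()
m,s,e=mask("tester","wrist"); print(s,e); c=cv2.findContours(m.astype(np.uint8),0,2)[0]; cv2.drawContours(out,c,-1,(255,0,255),1)
Q=P[m]; Q=Q[np.isfinite(Q[:,0])]; print(Q.min(0),Q.max(0))
T=Q[(Q[:,2]>.112)&(Q[:,2]<.13)]; print("bar top",len(T),T.mean(0),cv2.minAreaRect((T[:,:2]*1000).astype(np.float32)))
A=P.reshape(-1,3); T=A[(abs(A[:,2]-.055)<.003)&(abs(A[:,0]-.608)<.07)&(abs(A[:,1]-.25)<.13)]; print("caddy",len(T),cv2.minAreaRect((T[:,:2]*1000).astype(np.float32)))
cv2.imwrite("pics/w5.png",out); print(to([.604,.251,.09],7))
E
```

```text
t: 11.2
eef_pos: [0.5722, 0.2501, 0.257]
ee_rot: [-3.141, -0.0, 0.117]
force: [0.2, -0.2, 0.3]
width: 0.0349
gripper_force: 0.0
0.89 [261.2, 120.6, 30.4, 70.8]
[0.5792 0.2361 0.0293] [0.6325 0.2737 0.121 ]
bar top 1026 [0.607  0.2551 0.1176] ((606.3680419921875, 254.90452575683594), (48.66609191894531, 13.13734245300293), 6.329071044921875)
caddy 3001 ((607.40625, 255.78561401367188), (81.22938537597656, 225.9462127685547), 6.744389057159424)
[ 1.26  0.11  6.68 -0.06]
```

View pics/w5.png

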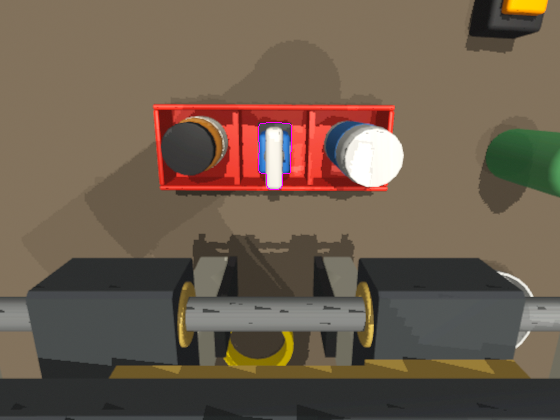

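```bash
python3 -c "
from h import *
print(to([.6065,.255,.092],6.5))"
```

```text
[ 1.38 -0.03  6.6   0.04]
```

```bash
python3 -m crank '[[[1.38,0,0,0],[1.38,0,2,0],[1.38,0,4,0],[1.38,0,5.4,0],[1.38,0,6.2,0],[1.38,0,6.6,0],[1.38,0,6.6,0],[1.38,0,6.6,0]]]' && python3 -m crank '[[[0,0,0,0],[0,0,0,0],[0,0,0,0],[0,0,0,0]]]' 1 20 && python3 -m crank '[[[0,0,-0.2,0],[0,0,-0.5,0],[0,0,-0.8,0],[0,0,-1.1,0],[0,0,-1.4,0],[0,0,-1.4,0],[0,0,-1.4,0]]]'
```

```text
t: 12.3
eef_pos: [0.6071, 0.2555, 0.0929]
ee_rot: [-3.141, -0.002, 0.119]
force: [0.4, -0.3, 0.3]
width: 0.0355
gripper_force: 0.0
t: 12.8
eef_pos: [0.6066, 0.2554, 0.0921]
ee_rot: [-3.141, -0.001, 0.119]
force: [-0.9, -0.7, 2.7]
width: 0.0138
gripper_force: 20.0
t: 13.68
eef_pos: [0.6062, 0.2552, 0.1265]
ee_rot: [-3.142, 0.0, 0.119]
force: [-0.7, -0.4, -1.4]
width: 0.0136
gripper_force: 20.0
```

Lifted. Now tilting it in the grip against the caddy's near wall.

```bash
cat > tilt.py <<'E'
from h import *
from scipy.spatial import cKDTree
# tester axis from colour-filtered clouds (blue case, white bar) near the grasp point
st=arm.get_state(); R=Ro.from_euler("xyz",st["ee_rot"]).as_matrix(); G=st["eef_pos"]-R[:,2]*arm.hold_point_z
for n in("scene","side"):
    p,d=arm.grab_frame(n); P=cloud(n,d,st); m,s,e=mask("tester",n)
    if m is None: print(n,None); continue
    hsv=cv2.cvtColor(p,cv2.COLOR_RGB2HSV)
    L=(P-G)@R; ok=np.isfinite(P[...,0])&(np.linalg.norm(P-G,axis=-1)<.13)
    b=ok&m&(hsv[...,0]>100)&(hsv[...,0]<130)&(hsv[...,1]>110)&(hsv[...,2]>40)
    Q=L[b]; print(n,round(s,2),e,"blue",len(Q))
    if len(Q)<15: continue
    r=cv2.minAreaRect((Q[:,[0,2]]*1000).astype(np.float32)); print("  case rect tool xz",r,"median",np.median(Q,0))
    md=np.median(Q,0); print("  tilt from grip to case median",np.degrees(np.arctan2(md[0],md[2])))
    cv2.imwrite(f"pics/t_{n}_{st['t']:.1f}.png",p[:,:,::-1]); np.savez(f"/tmp/t_{n}.npz",p=p,P=P,m=m)
    x,y,w,h=[int(v) for v in e]; cy,cx=y+h//2,x+w//2
    cv2.imwrite(f"pics/tc_{n}_{st['t']:.1f}.png",cv2.resize(p[max(0,cy-50):cy+50,max(0,cx-65):cx+65,::-1],(390,300),interpolation=2))
E
python3 -m crank '[[[-0.3,0,0,0],[-0.6,0,0,0],[-0.85,0,0,0],[-1.1,0,0,0],[-1.3,0,0,0],[-1.5,0,0,0],[-1.7,0,0,0],[-1.85,0,0,0],[-2,0,0,0],[-2,0,0,0]]]'; python3 tilt.py; ls pics | grep tc_
```

```text
t: 14.92
eef_pos: [0.5565, 0.2494, 0.1267]
ee_rot: [-3.142, 0.0, 0.119]
force: [2.3, -0.2, -1.5]
width: 0.0139
gripper_force: 20.0
scene 0.91 [366.0, 165.7, 25.0, 48.5] blue 176
  case rect tool xz ((23.179889678955078, 47.39931106567383), (47.89508056640625, 34.42914581298828), 62.910072326660156) median [0.0334 0.0085 0.0383]
  tilt from grip to case median 41.07598820249113
side 0.68 [223.9, 142.2, 30.4, 28.4] blue 91
  case rect tool xz ((16.68060302734375, 48.39799499511719), (46.057193756103516, 35.065406799316406), 69.59217071533203) median [0.0058 0.0115 0.0373]
  tilt from grip to case median 8.77038330894548
tc_scene_14.9.png
tc_side_14.9.png
```

```bash
python3 -m crank '[[[-0.2,0,0,0],[-0.4,0,0,0],[-0.6,0,0,0],[-0.75,0,0,0],[-0.8,0,0,0],[-0.8,0,0,0]]]'; python3 -m crank '[[[0,0,-0.5,0],[0,0,-1,0],[0,0,-2,0],[0,0,-3,0],[0,0,-4,0],[0,0,-4,0],[0,0,-4,0]]]'; python3 tilt.py
python3 - <<'E'
import cv2,glob,numpy as np
f=sorted(glob.glob("pics/tc_*"))
a=[x for x in f if "14.9" not in x]; print(a)
cv2.imwrite("pics/tc.png",np.hstack([cv2.imread(x) for x in a]))
E
```

```text
t: 15.88
eef_pos: [0.5368, 0.247, 0.1267]
ee_rot: [-3.142, 0.0, 0.119]
force: [3.4, -0.2, -1.7]
width: 0.0141
gripper_force: 20.0
t: 16.75
eef_pos: [0.5361, 0.2467, 0.2262]
ee_rot: [-3.142, 0.001, 0.118]
force: [-0.5, 0.6, -3.0]
width: 0.0136
gripper_force: 20.0
scene 0.89 [370.0, 125.8, 23.6, 47.1] blue 214
  case rect tool xz ((30.249649047851562, 44.04707717895508), (46.15678405761719, 37.23471450805664), 62.816349029541016) median [0.041  0.0108 0.0381]
  tilt from grip to case median 47.12915479186813
side 0.93 [219.9, 108.1, 32.5, 32.1] blue 113
  case rect tool xz ((27.54602813720703, 46.306800842285156), (49.21551513671875, 38.338104248046875), 59.0501594543457) median [0.0174 0.0126 0.0353]
  tilt from grip to case median 26.193120523821918
['pics/tc_scene_16.8.png', 'pics/tc_side_16.8.png']
```

View pics/tc.png

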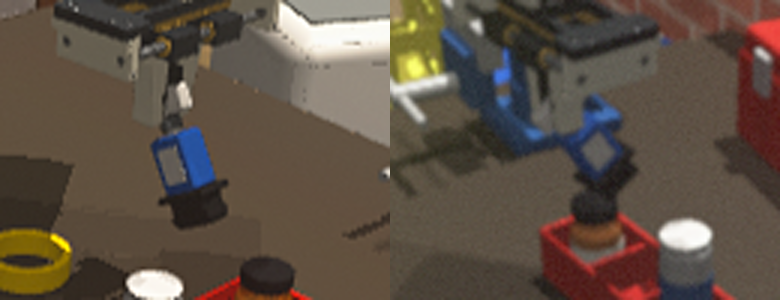

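Held at roughly the right tilt: the scene crop shows the tester leaning, plug down. I'll fit a box model for precise pose.

```bash
cat > fit.py <<'E'
from h import *
from scipy.optimize import least_squares
st=arm.get_state(); R=Ro.from_euler("xyz",st["ee_rot"]).as_matrix(); G=st["eef_pos"]-R[:,2]*arm.hold_point_z
B=[((0,0,12),(20,12,12)),((0,0,27),(26,17,3)),((0,0,54),(18,14,24))]
def sdf(L):
    o=[]
    for c,h in B:
        q=abs(L-np.array(c))-np.array(h); o.append(np.linalg.norm(np.maximum(q,0),axis=1)+np.minimum(q.max(1),0))
    return np.min(o,0)
S=[]
for n in("scene","side","wrist"):
    p,d=arm.grab_frame(n); P=cloud(n,d,st); m,s,e=mask("tester",n)
    if m is None: print(n,"none"); continue
    m=cv2.erode(m.astype(np.uint8),np.ones((2,2)))>0
    L=(P[m]-G)@R*1000; L=L[np.isfinite(L[:,0])&(L[:,2]>28)&(np.linalg.norm(L,axis=1)<135)]
    print(n,round(s,2),e,len(L)); 
    if len(L)>20: S.append((n,L))
# tester frame in tool frame: axis up = -z tool tilted; theta = lean of the top to tool -x
def local(v,L):
    th,yaw,rol,tx,ty,tz=v
    M=Ro.from_euler("ZYX",[yaw,th,np.pi+rol],degrees=False).as_matrix()
    return (L-np.array([tx,ty,tz]))@M
def fit(sets):
    f=lambda v:np.r_[np.concatenate([sdf(local(v,L))/np.sqrt(len(L))*10 for L in sets]),(v[1:3])/.05,v[4]/3]
    th=.56; return least_squares(f,[th,0,0,107*np.sin(th),0,107*np.cos(th)],loss="soft_l1",f_scale=2.)
for nm,sets in [("all",[L for _,L in S])]+[(n,[L]) for n,L in S]:
    r=fit(sets); v=r.x; M=Ro.from_euler("ZYX",[v[1],v[0],np.pi+v[2]]).as_matrix()
    ax=M[:,2]; o=v[3:6]; print(nm,"tilt",np.degrees(np.arctan2(-ax[0],-ax[2])),"side",np.degrees(np.arcsin(ax[1])),"yaw",np.degrees(v[1]),"origin in tool@grip mm",o,"dist along axis",-o@ax,"perp x",(o@M[:,0]),"res",np.median(abs(np.concatenate([sdf(local(v,L)) for L in sets]))))
E
python3 fit.py
```

```text
scene 0.95 [365.8, 126.1, 26.8, 50.1] 458
side 0.68 [219.4, 109.2, 33.1, 28.1] 345
wrist 0.85 [244.3, 114.7, 69.0, 220.2] 4742
all tilt 30.204267161935558 side 0.07039372096176612 yaw 1.4673490363324895 origin in tool@grip mm [55.2596  0.711  94.0846] dist along axis 109.11072346863642 perp x 0.4435288105875017 res 0.44972139562932156
scene tilt 29.517586046719835 side 0.48012848381795603 yaw 1.3948520696346463 origin in tool@grip mm [54.9407  1.6176 93.7896] dist along axis 108.66753113959462 perp x 1.6536069156402178 res 0.9560134643484997
side tilt 30.639499807779067 side 0.4725443330117523 yaw -0.397897206536623 origin in tool@grip mm [56.0023 -0.609  93.1876] dist along axis 108.71981225863777 perp x 0.6904948386633549 res 0.8156839649873469
wrist tilt 30.52316039612336 side 0.037558990584815086 yaw -0.1414700030226545 origin in tool@grip mm [55.3161  0.0834 94.242 ] dist along axis 109.27654903392362 perp x -0.21399157425562265 res 0.381395450057763
```

Tilt is 30.4° (need 32°, close enough for chamfer and flange to square up), origin well known. Moving to the pre-insertion pose.

```bash
cat > tgt.py <<'E'
from h import *
import sys
yaw=1.67; n=Ro.from_euler("z",yaw,degrees=True).apply([-np.sin(np.radians(32)),0,np.cos(np.radians(32))])
O=np.array([.6034,-.1512,.0872]); Rt=Ro.from_euler("xyz",[np.pi,0,np.radians(yaw)]).as_matrix()
def tcp(h,o=(55.3,0,94.2),O=O): # h: height of plug underside over the mouth, m
    return O+n*h-Rt@(np.array(o)/1000)+Rt[:,2]*arm.hold_point_z
if __name__=="__main__":
    for a in sys.argv[1:]: T=tcp(float(a)/1000); print(a,T,to(T,yaw))
E
python3 tgt.py 60 30 10
```

```text
60 [ 0.5163 -0.1537  0.2135] [-2.71 15.82  0.52  1.03]
30 [ 0.5322 -0.1533  0.188 ] [-2.08 15.88  1.54  1.03]
10 [ 0.5428 -0.153   0.1711] [-1.66 15.91  2.22  1.03]
```

```bash
python3 -m crank '[[[-1,0.5,-1.5,0],[-1.8,2,-1.8,0],[-2.5,4,-1.8,0.5],[-2.9,6,-1.8,1],[-2.9,8,-1.8,1],[-2.9,10,-1.8,1],[-2.9,12,-1.8,1],[-2.9,14,-1.8,1.03],[-2.8,15.5,-1,1.03],[-2.71,15.82,0.2,1.03],[-2.71,15.82,0.52,1.03],[-2.71,15.82,0.52,1.03]]]' - 40; python3 -m crank '[[[0,0,0,0],[0,0,0,0]]]'; python3 fit.py; python3 tgt.py 60 30 10
```

```text
t: 18.75
eef_pos: [0.5163, -0.1535, 0.2138]
ee_rot: [3.141, 0.001, 0.029]
force: [-0.5, -0.4, -1.9]
width: 0.0139
gripper_force: 40.0
t: 19.0
eef_pos: [0.517, -0.1532, 0.2149]
ee_rot: [3.142, -0.002, 0.03]
force: [0.5, 1.1, -1.5]
width: 0.0137
gripper_force: 40.0
scene 0.57 [216.2, 167.9, 28.6, 58.6] 541
side 0.72 [300.2, 201.3, 40.5, 38.2] 402
wrist 0.79 [245.7, 114.4, 63.0, 221.0] 4735
all tilt 30.459052480395908 side 0.2552770711193815 yaw 0.40873538585081204 origin in tool@grip mm [55.7007  0.5222 93.9798] dist along axis 109.24228726986078 perp x 0.3792686017443998 res 0.469946636853968
scene tilt 29.53028891679252 side 0.6235594520678253 yaw -1.148360908117133 origin in tool@grip mm [55.2824  1.4249 93.0871] dist along axis 108.2204935903176 perp x 2.17411743626964 res 0.7552439424639168
side tilt 30.696736866275007 side 0.2780698894623289 yaw -0.3229285305256451 origin in tool@grip mm [55.2174 -0.0492 94.2195] dist along axis 109.20468533980284 perp x -0.6203421210299638 res 0.5223150026041621
wrist tilt 30.49686820206064 side -0.09872841713614706 yaw -0.06885069329433541 origin in tool@grip mm [55.3281  0.0133 94.2081] dist along axis 109.25344838613455 perp x -0.13578475894900066 res 0.3710053065127745
60 [ 0.5163 -0.1537  0.2135] [-0.01  0.    0.02 -0.  ]
30 [ 0.5322 -0.1533  0.188 ] [ 0.63  0.    1.03 -0.  ]
10 [ 0.5428 -0.153   0.1711] [ 1.05  0.    1.71 -0.  ]
```

```bash
python3 -m crank '[[[0.3,0,0.5,0],[0.63,0,1.03,0],[0.95,0,1.53,0],[1.1,0,1.77,0],[1.16,0,1.87,0],[1.16,0,1.87,0],[1.16,0,1.87,0]]]'; python3 tgt.py 5 0 -5; python3 -m crank '[[[0.05,0,0.08,0],[0.1,0,0.17,0],[0.15,0,0.25,0],[0.2,0,0.33,0],[0.2,0,0.33,0]]]'; python3 tgt.py -5 -10 -24
```

```text
t: 20.18
eef_pos: [0.5455, -0.1529, 0.1674]
ee_rot: [3.142, -0.001, 0.029]
force: [0.6, 0.0, -1.3]
width: 0.0136
gripper_force: 40.0
5 [ 0.5455 -0.1529  0.1668] [-0.   -0.    0.02 -0.  ]
0 [ 0.5481 -0.1528  0.1626] [ 0.1  -0.    0.19 -0.  ]
-5 [ 0.5508 -0.1527  0.1584] [ 0.21 -0.    0.36 -0.  ]
t: 20.8
eef_pos: [0.5504, -0.1528, 0.1584]
ee_rot: [3.142, 0.0, 0.029]
force: [-1.1, -0.2, -2.2]
width: 0.0138
gripper_force: 40.0
-5 [ 0.5508 -0.1527  0.1584] [ 0.02 -0.    0.   -0.  ]
-10 [ 0.5534 -0.1527  0.1541] [ 0.12 -0.    0.17 -0.  ]
-24 [ 0.5608 -0.1524  0.1422] [ 0.42 -0.    0.65 -0.  ]
```

```bash
python3 -m crank '[[[0.05,0,0.08,0],[0.11,0,0.17,0],[0.11,0,0.17,0]]]'; python3 -m crank '[[[0.05,0,0.08,0],[0.11,0,0.17,0],[0.11,0,0.17,0]]]'; python3 fit.py | grep -E "all|wrist|side"; python3 tgt.py -15 -24
```

```text
t: 21.18
eef_pos: [0.5529, -0.1527, 0.1541]
ee_rot: [-3.142, 0.001, 0.029]
force: [0.3, 0.1, -2.1]
width: 0.0136
gripper_force: 40.0
t: 21.55
eef_pos: [0.5547, -0.1529, 0.1505]
ee_rot: [3.141, 0.002, 0.029]
force: [-7.1, 0.5, 5.2]
width: 0.0135
gripper_force: 40.0
side 0.59 [317.1, 223.1, 32.2, 29.6] 306
wrist 0.94 [243.7, 121.0, 66.6, 216.1] 4533
all tilt 29.575700212189542 side 0.28779938238044583 yaw 1.8047220670580066 origin in tool@grip mm [53.6851  0.3402 92.5509] dist along axis 106.98639719281925 perp x 1.0332115724012638 res 0.48497379126032136
scene tilt 28.051838801146385 side 0.848203767824444 yaw -0.5153713903328213 origin in tool@grip mm [52.9545  1.054  92.2147] dist along axis 106.25724640151722 perp x 3.3467134976123205 res 0.7930675877994346
side tilt 30.104536408239564 side 0.18959868363970672 yaw 0.5571956032886958 origin in tool@grip mm [53.8722 -0.2361 92.1084] dist along axis 106.70536965713721 perp x 0.40676241469713403 res 0.5476039036319627
wrist tilt 30.239423622306298 side -0.6458609385689988 yaw 0.7823975208287491 origin in tool@grip mm [53.8064  1.2799 92.7345] dist along axis 107.22128955038811 perp x -0.21670402543634992 res 0.3825445132446994
-15 [ 0.5561 -0.1526  0.1499] [ 0.06 -0.01  0.03 -0.  ]
-24 [ 0.5608 -0.1524  0.1422] [ 0.25 -0.01  0.33 -0.  ]
```

11.5 mm in and straight, meeting the sprung contact. Pushing on home, aiming at the squared-up hand pose.

```bash
python3 -m crank '[[[0.05,0,0.1,0],[0.1,0,0.2,0],[0.14,0,0.3,0],[0.17,0,0.38,0],[0.19,0,0.45,0],[0.19,0,0.47,0],[0.19,0,0.47,0]]]'; python3 fit.py | grep -E "all|wrist|side"
```

```text
t: 22.72
eef_pos: [0.5604, -0.1528, 0.1394]
ee_rot: [3.141, -0.0, 0.029]
force: [-7.5, 0.4, 8.9]
width: 0.0138
gripper_force: 40.0
side 0.62 [318.8, 225.6, 26.4, 29.3] 171
wrist 0.77 [245.6, 129.1, 65.9, 205.5] 4049
all tilt 31.27027798946391 side 0.001311770080531297 yaw 1.2621656758318829 origin in tool@grip mm [55.6111  0.7459 91.387 ] dist along axis 106.97736120542527 perp x 0.10965824768852883 res 0.5714309830020845
scene tilt 31.73504822230352 side 1.1298636964183673 yaw -1.0871387100470464 origin in tool@grip mm [56.2433  0.8664 90.3559] dist along axis 106.39251882963678 perp x 0.25994164650155227 res 0.7037897746245712
side tilt 29.449295503971268 side 0.942060590003176 yaw -0.6346923392067373 origin in tool@grip mm [54.2221 -0.8365 92.4703] dist along axis 107.18002354184114 perp x 1.7438039182177931 res 0.6361601938234287
wrist tilt 31.471806132343954 side -0.011974999351278597 yaw -0.041087907091534336 origin in tool@grip mm [55.2833  0.295  91.8204] dist along axis 107.17565925778493 perp x -0.7866952274949526 res 0.35324440854409644
```

```bash
python3 -m crank '[[[0.02,0,0.035,0],[0.04,0,0.07,0],[0.06,0,0.1,0],[0.06,0,0.1,0]]]'; python3 -m crank '[[[0.02,0,0.035,0],[0.04,0,0.07,0],[0.04,0,0.07,0],[0.04,0,0.07,0]]]'
```

```text
t: 23.52
eef_pos: [0.5603, -0.153, 0.1385]
ee_rot: [3.141, 0.002, 0.029]
force: [-17.5, 2.9, 24.7]
width: 0.0137
gripper_force: 40.0
t: 24.02
eef_pos: [0.5606, -0.153, 0.1381]
ee_rot: [3.14, 0.003, 0.029]
force: [-23.9, 5.1, 38.0]
width: 0.0134
gripper_force: 40.0
```

Force climbs 11→45 N with under 1 mm of travel, so it's home. Easing off, then checking the seat.

```bash
python3 -m crank '[[[-0.04,0,-0.07,0],[-0.08,0,-0.14,0],[-0.1,0,-0.18,0],[-0.1,0,-0.18,0],[-0.1,0,-0.18,0]]]'; python3 fit.py | grep -E "all|wrist|side"; python3 -c "
from h import *
print(arm.get_state()['force'],to([.5514,-.1533,.1528],1.67))"
```

```text
t: 24.65
eef_pos: [0.5603, -0.1528, 0.139]
ee_rot: [3.141, 0.001, 0.029]
force: [-6.0, -1.6, 5.8]
width: 0.0139
gripper_force: 40.0
side 0.92 [317.9, 227.4, 30.9, 26.4] 184
wrist 0.55 [244.2, 128.6, 67.0, 206.2] 4025
all tilt 31.413589563368983 side -0.028962128421571073 yaw 3.044152133775108 origin in tool@grip mm [55.8522  0.6709 91.0683] dist along axis 106.83130950668162 perp x 0.2276218942359094 res 0.5669652567976016
scene tilt 31.605605544009606 side 0.8760350149327073 yaw -0.8906203595572322 origin in tool@grip mm [56.3437  1.1639 89.9898] dist along axis 106.13994012904112 perp x 0.7887428531629155 res 0.8191077885510847
side tilt 30.14565398048679 side 0.25434697219407204 yaw 1.2915426399896108 origin in tool@grip mm [54.9097 -0.1843 92.0213] dist along axis 107.15097521900876 perp x 1.275618268960173 res 0.566953131142756
wrist tilt 30.923121973574126 side -0.26027043126588995 yaw 1.8877530347727494 origin in tool@grip mm [54.783   0.5269 91.5518] dist along axis 106.69200635677227 perp x -0.05015504571870366 res 0.3889692855590319
[-5.9638  0.0919  7.2554] [-0.36  0.01 -0.55 -0.  ]
```

```bash
python3 -m crank '[[[-0.05,0,-0.08,0],[-0.1,0,-0.16,0],[-0.15,0,-0.24,0],[-0.2,0,-0.32,0],[-0.25,0,-0.4,0],[-0.3,0,-0.48,0],[-0.34,0,-0.54,0],[-0.36,0,-0.57,0],[-0.36,0,-0.57,0]]]'
python3 - <<'E'
from h import *
st=arm.get_state(); n=np.array([-.5294,-.0154,.8482]); print("force",st["force"],st["force"]@n,"draw est",(st["eef_pos"]-np.array([.5604,-.153,.1384]))@n)
ims=[]
for nm in("scene","side"):
    p,d=arm.grab_frame(nm); c=proj(nm,np.array([.6034,-.1512,.0872])+n*.065,st)[0].astype(int)
    ims.append(cv2.resize(p[c[1]-35:c[1]+35,c[0]-45:c[0]+45,::-1],(390,303),interpolation=2))
cv2.imwrite("pics/pull.png",np.hstack(ims))
E
python3 fit.py | grep -E "all|wrist"
```

```text
t: 26.08
eef_pos: [0.5518, -0.1527, 0.153]
ee_rot: [-3.142, -0.0, 0.029]
force: [2.0, -0.2, -4.4]
width: 0.014
gripper_force: 40.0
force [ 1.9888 -0.1531 -4.3756] -4.761889452909734 draw est 0.016924929617989554
wrist none
all tilt 31.710249882950368 side 0.33752471760997227 yaw -0.31499223427796225 origin in tool@grip mm [ 63.9696   1.4688 102.8261] dist along axis 121.08915903244437 perp x 0.36199049263045424 res 0.8045034689101769
```

View pics/pull.png

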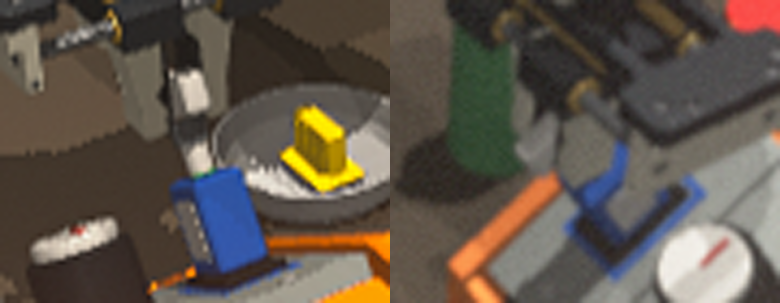

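The scene crop shows a thin green line at the top of the case (205,178) with white rod above it and no red. Estimates are 15–17 mm, so I'll add 1 mm and hold.

```bash
python3 -m crank '[[[-0.02,0,-0.035,0],[-0.02,0,-0.035,0],[-0.02,0,-0.035,0],[-0.02,0,-0.035,0],[-0.02,0,-0.035,0],[-0.02,0,-0.035,0],[-0.02,0,-0.035,0],[-0.02,0,-0.035,0],[-0.02,0,-0.035,0],[-0.02,0,-0.035,0],[-0.02,0,-0.035,0],[-0.02,0,-0.035,0]]]'
python3 - <<'E'
from h import *
st=arm.get_state(); n=np.array([-.5294,-.0154,.8482]); print("force",st["force"],st["force"]@n,"draw est",(st["eef_pos"]-np.array([.5604,-.153,.1384]))@n)
p,d=arm.grab_frame("scene"); hsv=cv2.cvtColor(p,cv2.COLOR_RGB2HSV); P=cloud("scene",d)
g=(hsv[...,0]>45)&(hsv[...,0]<90)&(hsv[...,1]>90); m=np.linalg.norm(P-(np.array([.6034,-.1512,.0872])+n*.06),axis=-1)<.035
L=(P[g&m]-np.array([.6034,-.1512,.0872]))@n; print("green px",(g&m).sum(),L)
E
```

```text
t: 27.98
eef_pos: [0.5512, -0.1527, 0.1538]
ee_rot: [-3.142, -0.0, 0.029]
force: [2.7, 0.1, -5.9]
width: 0.014
gripper_force: 40.0
force [ 2.6578  0.0876 -5.8578] -6.377000492603301 draw est 0.017949852580551144
green px 5 [0.0577 0.0564 0.0572 0.0567 0.0557]
```

```bash
python3 -m crank '[[[0.035,0,0.055,0],[0.07,0,0.11,0],[0.105,0,0.165,0],[0.14,0,0.22,0],[0.175,0,0.275,0],[0.21,0,0.33,0],[0.245,0,0.385,0],[0.28,0,0.44,0],[0.315,0,0.495,0],[0.34,0,0.54,0],[0.36,0,0.58,0],[0.38,0,0.605,0]]]'; python3 -m crank '[[[0,0,0,0],[0.005,0,0.01,0],[0.005,0,0.01,0],[0.005,0,0.01,0]]]'; python3 fit.py | grep -E "all|wrist"
```

```text
t: 29.52
eef_pos: [0.5601, -0.1526, 0.1389]
ee_rot: [3.141, 0.001, 0.029]
force: [-5.2, 0.1, 5.9]
width: 0.0142
gripper_force: 40.0
t: 30.02
eef_pos: [0.5601, -0.1526, 0.1388]
ee_rot: [3.141, 0.001, 0.029]
force: [-5.7, -1.1, 6.4]
width: 0.0138
gripper_force: 40.0
wrist 0.58 [243.4, 127.0, 65.7, 212.1] 3837
all tilt 32.52345783846618 side 0.49762324371241123 yaw -1.443448488254054 origin in tool@grip mm [56.8004  1.3158 90.8958] dist along axis 107.16376115861306 perp x -1.0246633587515959 res 0.48906447476036696
wrist tilt 31.78680230481944 side 0.010638071878305474 yaw 0.013645179436694454 origin in tool@grip mm [55.6011 -0.0868 91.3152] dist along axis 106.90765071910528 perp x -0.8394335263768227 res 0.3489061095555783
```

```bash
python3 -m crank '[[[0,0,0,0],[0,0,0,0],[0,0,0,0],[0,0,0,0]]]' 0.65 && python3 -m crank '[[[0,0,-0.5,0],[0,0,-1.5,0],[0,0,-3,0],[-1.5,0,-5,0],[-2,0,-6,0],[-2,0,-6,0],[-2,0,-6,0],[-2,0,-6,0]]]'
python3 - <<'E'
from h import *
from scipy.optimize import least_squares
exec(open("fit.py").read().split("S=[]")[0].split("B=[")[1].join(["B=[",""]))
n=np.array([-.5294,-.0154,.8482]); O=np.array([.6034,-.1512,.0872]); yv=np.array([-.0291,.9996,0]); xv=np.cross(yv,n)
st=arm.get_state(); F=np.c_[xv,yv,n]; ims=[]
for nm in("scene","side","wrist"):
    p,d=arm.grab_frame(nm); P=cloud(nm,d,st); m,s,e=mask("tester",nm)
    x,y,w,h=[int(v) for v in e]; cy,cx=max(60,y+h//2),max(70,x+w//2)
    ims.append(cv2.resize(p[cy-55:cy+55,cx-50:cx+50,::-1],(266,293),interpolation=2))
    L=(P[m]-O)@F*1000; L=L[np.isfinite(L[:,0])&(np.linalg.norm(L,axis=1)<110)]
    B2=B+[((0,0,103),(25,7,11))]
    def sd(L): return np.min([(lambda q:np.linalg.norm(np.maximum(q,0),axis=1)+np.minimum(q.max(1),0))(abs(L-np.array(c))-np.array(hh)) for c,hh in B2],0)
    f=lambda v:np.r_[sd((L-v[3:])@Ro.from_rotvec(v[:3]).as_matrix()-0)]
    r=least_squares(f,[0,0,0,0,0,-24.],loss="soft_l1"); print(nm,s,len(L),"rot deg",np.degrees(r.x[:3]),"origin",r.x[3:])
    q=(L-r.x[3:])@Ro.from_rotvec(r.x[:3]).as_matrix(); print("  top of bar z (114 at rest)",np.percentile(q[:,2],[98,99.5]))
    m2,s2,e2=mask("cap",nm)
    if m2 is not None: print("  cap",s2,np.nanmedian(P[m2],0))
cv2.imwrite("pics/end.png",np.hstack(ims))
E
```

```text
t: 30.82
eef_pos: [0.561, -0.1524, 0.1383]
ee_rot: [-3.142, -0.0, 0.029]
force: [-0.2, -0.7, 0.4]
width: 0.0306
gripper_force: 0.0
t: 31.82
eef_pos: [0.5106, -0.1539, 0.2874]
ee_rot: [-3.142, 0.002, 0.029]
force: [-0.2, 0.2, 0.3]
width: 0.0303
gripper_force: 0.0
scene 0.82 651 rot deg [-0.2449 -0.2489  0.6606] origin [  0.7758  -2.0578 -23.6474]
  top of bar z (114 at rest) [111.9121 113.277 ]
  cap 0.58 [ 0.4534 -0.0206  0.026 ]
side 0.98 723 rot deg [-0.0045  0.3699 -0.2669] origin [ -0.7768   0.0032 -23.8846]
  top of bar z (114 at rest) [115.3196 115.9947]
  cap 0.87 [ 0.4397 -0.0193  0.0273]
wrist 0.7 3379 rot deg [-0.1013 -0.2116 -0.0836] origin [ -1.5305  -0.3728 -24.6781]
  top of bar z (114 at rest) [114.8439 115.2606]
  cap 0.7 [ 0.4467 -0.0191  0.0286]
```

View pics/end.png

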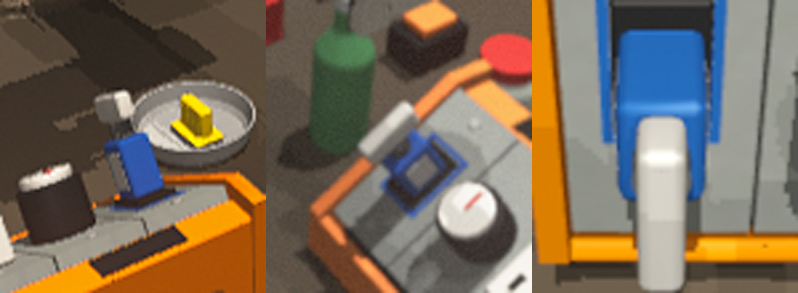

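The tester sits square and flush (fits: under 0.8° off, origin about -24 mm), with its handle in. The cap is in the dish and the bottle is still standing.

```bash
python3 -c "
from station import arm
print(arm.job_done())"
```

```text
the job is handed in; nothing more can be done
None
```

I handed the job in (no verdict came back): the cap is in the dish, and the tester is plugged fully home after its handle was held with green and no red showing for about 1.5 s, eased back in and released; I saw nothing else disturbed.

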